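Shut and latch the tea caddy

ROBOT

A 7-joint arm with a two-finger parallel gripper is mounted at the origin on the work surface. World frame = base frame: x ahead of the robot, y to its left, z up, the work surface at z = 0. Lengths are in m, angles in rad, forces in N, time in s.
With the tool pointing down it reaches from about 0.4 to 0.85 m from the base axis. Payload 4.5 kg.
Tool frame: the origin (TCP) lies at the very end of the fingers, on their centre line; the grasp point (between the pads) lies 19 mm behind it (r.grip_point_offset is the distance from the TCP to the grasp point, in m); y points along the fingers, x is the direction in which the jaws open and shut, and the axes are right-handed (so a half turn about y gives the same grasp; the last joint's range is limited). The gripper opens to 88 mm and grips with 3 to 60 N. Pads are 18 mm wide; open, the fingers measure 123 mm over their backs; the gripper's body (75 mm by 187 mm) begins 45 mm behind the grasp point.
Start: joints at [1.341, 0.689, -0.195, 1.565, 0.157, 0.902, -0.215], TCP at [0.163, -0.603, 0.239] pointing down, gripper open.
Joint ranges: [-3.01, 3.01], [-0.46, 2.08], [-1.47, 1.51], [0.13, 2.56], [-1, 4.14], [0.04, 2.09], [-2.66, 2.66]. Speed limits (rad/s): [2.57, 2.57, 3.14, 3.14, 3.14, 3.14, 3.14].

INTERFACE

Orientations are given as a unit quaternion [x, y, z, w].
In Python, from plant import get_state, snapshot, camera_params, job, r gives the robot as it stands.
- The arm moves only by the tool carry_out, never from a script. Its arguments are lists of equal length, an entry for each row: "offset": the shift along the world's x, y, z in m, a list of three; "twist": the turn about the world's z in degrees. In form: {"offset": [[tx, ty, tz], ...], "twist": [twist, ...]}. A call has 1 to 8 rows; each row shifts and turns the commanded pose from where the row before left it; what a row does not reach is not made up. A row lasts 1/8 s, in which the tool goes at most 62.5 mm and 10.7 degrees, less where a joint would pass 70% of its speed; a pose out of reach is approached as far as the arm can. A call with a gripper value outside its range is refused whole. "grip" is the finger opening in m, from 0 to 0.0881, set as the call begins (left out, the last holds). The fingers move at their own pace and stop on an object; "newtons" is the grip in N (left out, the last holds). Time passes only in rows, so rows that do not move let the fingers close. It gives the time, the measured TCP pose, the force and the opening at its end, in the units of the state.
- get_state(): the state, without advancing time (a new reading comes with each control period).
- snapshot(name): name is "side" or "top" or "wrist"; returns the picture (480x640x3 uint8, red, green, blue); there is no depth.
- camera_params(name): a dict with "camera_matrix" (3x3 intrinsics, pixels), "dist_coeffs" ([k1, k2, p1, p2, k3] as OpenCV has them; the pictures are not rectified), "eye" and "orientation" of the camera in the world. Camera axes: x right, y up, looking along -z (the intrinsics and any distortion apply to the point x, -y, -z); pixel columns grow to the right and rows downward; lengths in m; the calibration is good to about 2 mm. A picture is of the moment at which its call begins: read the wrist's pose just before it. camera_params takes no time and is no camera call; for the wrist camera it gives the pose at the moment of the call.
- job.finish_job(): hands the job in, once; it reports no verdict.
The state is a dict: "clock": time; "q": joint angles; "qd": joint speeds; "joint_torque": joint torques, N m; "tool_pos": TCP position; "eef_rot": TCP orientation; "contact_force": force on the tool from outside, world axes, zero at the start; "moment": the same for the moment, N m; "opening": opening from 0.0 (shut) to 1.0 (fully open).
Only numpy, scipy, OpenCV 4.12 (cv2) and the standard library are available. Lean on these libraries where they do the work, as an engineer would, in place of code of your own. Each camera call takes 0.05 s, during which the arm holds its last target. There are 200 camera calls.

TASK

Close up the bamboo tea caddy: push its open lid down until it is fully shut, and only then press the steel latch lever on the front edge of the lid down past its centre, so that it snaps flat against the caddy's front and stays there. Push with the fingertips only: do not lift or drag the caddy, and leave the teapot and the cups where they stand.

Things in the scene. Friction and masses are not known exactly. Their poses are not given: they have to be found in the camera images.
- caddy: Loose bamboo tea caddy, honey-coloured with two dark stripes: box 112 mm (x) by 120 (y) by 90 high, about 0.7 kg in all. Origin: centre of underside, on the table. Its +x points out of the front (latch side, facing roughly away from the robot), z up; hinge line along y at x = -56, z = 90 mm. A steel keeper lip stands 6.5 mm out of the front at z = 85 mm.
- lid (a joint): Angle of the flip-top lid about its hinge, rad: 0 = fully shut (hard stop on the rim), grows as it opens; starts upright or leaning back, 1.6 to 1.85 (stop at 1.85). A bamboo slab 112 x 120 x 14 mm. The hinge is lightly stiff (0.045 N m): near upright the lid stays where it is; pushed forward below about 1.1 rad it sinks shut by its own weight.
- lid_hinge (a point): Point on the lid's hinge line, middle of the width: lid frame origin. The lid frame turns with the lid: x runs from the hinge along the lid's underside to its front edge, y along the hinge, z out of the outer (top) face, which lies at z = 14 mm.
- lid_edge (a point): Middle of the lid's front edge on its outer face: x = 112 mm, z = 14 mm in the lid frame. With the lid shut this is 56 mm in front of the caddy's centre and 104 mm above the table.
- latch (a joint): Latch lever angle about its pin, rad: 0 = open, straight out from the lid's front edge in line with the lid; grows as it folds down; 1.5 = folded flat before the caddy's front, hook under the keeper. A spring drives it away from centre (0.75) to either stop: it resists with 0.09 N m at first (2 to 4 N by finger), less towards centre, then snaps to 1.5 by itself. Starts open, must end above 1.35.
- latch_pin (a point): Pin of the latch lever, middle of the width: x = 120 mm, z = 5 mm in the lid frame (with the lid shut: 64 mm in front of the caddy's centre, 95 mm above the table). Frame turns with the lever: x along the lever to its tip, z out of its outer (upper when open and lid shut) face.
- latch_tip (a point): Tip of the latch lever, a bright steel plate 30 mm wide, 3 mm thick, reaching 45 mm from the pin; its outer face lies 2.5 mm above the pin, the tip is curled up slightly. This point is 45 mm out and 4 mm above the pin in the lever's frame.
- teapot: Loose white porcelain teapot with hinged lid, body 128 mm across, 122 mm high to the knob; spout reaches 107 mm to its +y, handle 106 mm to its -y. Origin: centre of underside. Leave it alone.
- cup_a: Loose white porcelain cup, 78 mm across, 62 mm high, no handle. Origin: centre of underside. Leave it alone.
- cup_b: The matching second cup, same size, standing off one front corner of the caddy. Origin: centre of underside. Leave it alone.
There are look-alikes about, which are no part of the job. Leave any blue look-alike of the caddy alone.

How it is judged:
On the way, in this order (a step that is already met when the one before it is completed fails the run):
1. the lid is fully shut while the latch lever still stands open (value of joint lid below 0.04 rad and value of joint latch below 0.5 rad), for 0.2 s.
2. the latch lever has snapped over against the caddy's front (value of joint latch above 1.35 rad), for 0.2 s.
At the end, for the whole second after the job is handed in: The lid is shut (within 0.04 rad), the latch lever is snapped down (joint above 1.35 rad) and still, the caddy stands upright within 40 mm of where it was, and the teapot and both cups stand upright within 20 mm of where they were (value of joint lid below 0.04 rad and value of joint latch above 1.35 rad and velocity of joint latch below 0.1 rad/s and distance of caddy from where it was at the start of the episode below 0.04 m and angle between caddy's own z axis and vertical below 0.05 rad and linear speed of caddy below 0.02 m/s and distance of each of teapot, cup_a, cup_b from where it was at the start of the episode below 0.02 m and angle between each of teapot, cup_a, cup_b's own z axis and vertical below 0.1 rad); the robot touches nothing.
It fails at once if the caddy is lifted off the table or tipped (height (world z) of caddy above 0.012 m or angle between caddy's own z axis and vertical above 0.15 rad).
It fails at once if the caddy is dragged or carried more than 40 mm (distance of caddy from where it was at the start of the episode above 0.04 m).
It fails at once if the latch lever is snapped over while the lid is still open (value of joint lid above 0.1 rad and value of joint latch above 0.9 rad).
It fails at once if the teapot or a cup is lifted, knocked over or moved more than 20 mm (distance of any of teapot, cup_a, cup_b from where it was at the start of the episode above 0.02 m or angle between any of teapot, cup_a, cup_b's own z axis and vertical above 0.3 rad).
It also fails if it takes over 38 s, if anything falls off the work surface, if the arm or the gripper's body presses on something with over 40 N, if the wrist force passes 120 N, or if a joint passes its speed limit or range.

## Working session

There is one attempt and no reset: what is moved stays moved. The work goes in short steps, Python scripts to look and compute and a tool call to move; the robot and the scene stay as the last step left them, time stands still between calls to the robot, and variables do not carry over. Pictures are saved under pics/ and viewed, about 8 in all and at most 12, crops included, and the job is handed in when it is done.

Besides the shell and the picture viewer there is one more tool, called after "Request:" by a JSON object that holds its "name" and its "arguments", one argument or row to a line. carry_out: Moves the arm, as the interface text tells. Its arguments: {"type":"object","properties":{"offset":{"type":"array"},"twist":{"type":"array"},"grip":{"type":"number"},"newtons":{"type":"number"}},"required":["offset","twist"]}

```bash
mkdir -p pics; ls; python3 - <<'E'
from plant import *
import cv2
s=get_state(); print(s)
for n in ("side","top"):
    p=camera_params(n); print(n,p)
    cv2.imwrite(f"pics/{n}0.png",snapshot(n)[:,:,::-1])
E
```

```text
pics
{'clock': 0.0, 'q': array([ 1.34080934,  0.69000897, -0.19453494,  1.56633802,  0.15731232,
        0.9024972 , -0.21508001]), 'qd': array([-9.71950016e-04, -6.55477880e-04, -4.29456661e-04, -4.10864156e-05,
       -1.14189025e-04,  7.50872041e-04,  2.30783788e-03]), 'joint_torque': array([-4.52951062e-04, -5.27564120e+01, -1.26726441e+00, -1.53428417e+01,
       -5.27399895e-02,  6.49827954e-03,  1.85803915e-04]), 'tool_pos': array([ 0.16275666, -0.60278032,  0.23789658]), 'eef_rot': array([-0.56107798,  0.43041321, -0.42931808,  0.56180241]), 'contact_force': array([-0.46754493,  0.71165647, -0.16654156]), 'moment': array([-0.01601858,  0.04633759,  0.0231746 ]), 'opening': 1.0019160641142664}
side {'camera_matrix': array([[489.48804519,   0.        , 317.10879076],
       [  0.        , 489.48804519, 233.83897517],
       [  0.        ,   0.        ,   1.        ]]), 'dist_coeffs': array([0.03976561, 0.        , 0.        , 0.        , 0.        ]), 'eye': array([ 0.34099107, -0.63198564,  0.69206434]), 'orientation': array([ 0.419908  , -0.07148097, -0.14706554,  0.89271467])}
top {'camera_matrix': array([[459.63148185,   0.        , 324.42951676],
       [  0.        , 459.63148185, 247.68239525],
       [  0.        ,   0.        ,   1.        ]]), 'dist_coeffs': array([-0.06850407,  0.        ,  0.        ,  0.        ,  0.        ]), 'eye': array([0.38173638, 0.07516569, 1.06491462]), 'orientation': array([ 0.05469139, -0.08157685, -0.69921582,  0.70813226])}
```

View pics/top0.png

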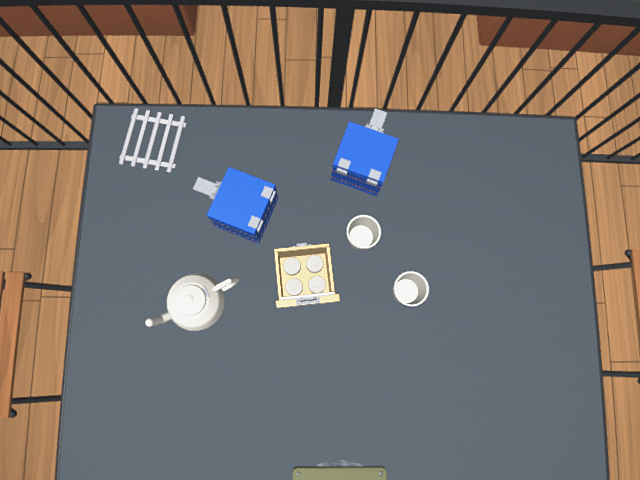

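View pics/side0.png

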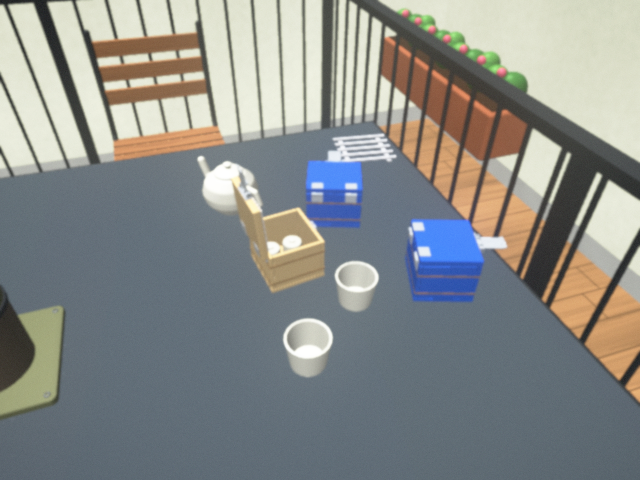

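The top picture shows the honey caddy at (305,275). Its keeper is at (302,245), so the front faces +x, and the lid stands upright at (307,300). Things I could mistake for it: the open blue caddies at (242,203) and (365,155). Cup_b is at (363,232), cup_a at (410,289) and the teapot at (195,302). I choose the honey one and check it in a close crop.

```bash
cat > h.py <<'E'
from plant import *
import numpy as np, cv2
from scipy.spatial.transform import Rotation as R
def cam(n):
    p=camera_params(n); return p['camera_matrix'],p['dist_coeffs'],np.array(p['eye']),R.from_quat(p['orientation']).as_matrix()
def ray(c,uv):
    K,D,e,M=c; x=cv2.undistortPoints(np.array([[uv]],float),K,D)[0,0]
    d=M@np.array([x[0],-x[1],-1]); return e,d/np.linalg.norm(d)
def onz(c,uv,z):
    e,d=ray(c,uv); return e+d*(z-e[2])/d[2]
def proj(c,P):
    K,D,e,M=c; q=(np.atleast_2d(P)-e)@M*[1,-1,-1]
    return cv2.projectPoints(q,np.zeros(3),np.zeros(3),K,D)[0][:,0]
def tri(c1,u1,c2,u2):
    e1,d1=ray(c1,u1);e2,d2=ray(c2,u2)
    t=np.linalg.lstsq(np.c_[d1,-d2],e2-e1,rcond=None)[0]
    a,b=e1+t[0]*d1,e2+t[1]*d2; return (a+b)/2,np.linalg.norm(a-b)
E
python3 - <<'E'
from h import *
t=cv2.imread('pics/top0.png'); s=cv2.imread('pics/side0.png')
a=cv2.resize(t[230:320,260:350],None,fx=6,fy=6,interpolation=cv2.INTER_CUBIC)[:, :390]
b=cv2.resize(s[170:290,225:330],None,fx=4,fy=4.5,interpolation=cv2.INTER_CUBIC)
a=cv2.resize(t[235:315,262:347],(400,376),interpolation=cv2.INTER_CUBIC)
b=cv2.resize(s[172:292,230:330],(400,480),interpolation=cv2.INTER_CUBIC)
o=np.zeros((480,800,3),np.uint8);o[:376,:400]=a;o[:,400:]=b
cv2.imwrite('pics/crop.png',o)
c=cam('top')
for n,uv,z in (('cupb',(364,232),.062),('cupa',(411,288),.062),('pot',(193,300),.1),('blue2',(365,155),.1),('blue1',(242,203),.1)): print(n,onz(c,uv,z).round(3))
E
```

```text
cupb [ 0.616 -0.051  0.062]
cupa [ 0.49  -0.155  0.062]
pot [0.455 0.312 0.1  ]
blue2 [ 0.784 -0.05   0.1  ]
blue1 [0.667 0.219 0.1  ]
```

View pics/crop.png

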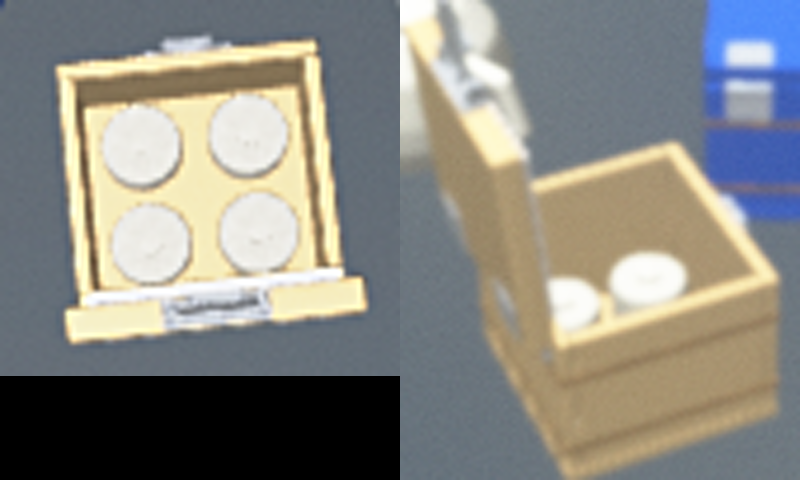

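The crop confirms the choice: honey bamboo, open lid leaning back, steel keeper on its far (+x) side, four tea rounds inside. I take the rim and lid corners from it.

```bash
python3 - <<'E'
from h import *
t=cam('top'); s=cam('side')
ct=lambda x,y:(262+x*85/400,235+y*80/376)
cs=lambda x,y:(230+(x-400)/4,172+y/4)
FL=onz(t,ct(57,68),.09);FR=onz(t,ct(317,42),.09);w=FR-FL
print(FL,FR,np.linalg.norm(w))
fwd=np.array([-w[1],w[0],0])/np.linalg.norm(w); print('yaw',np.degrees(np.arctan2(fwd[1],fwd[0])))
FRs=onz(s,cs(778,280),.09); FLs=onz(s,cs(675,143),.09);print('side',FLs,FRs)
C=(FL+FR)/2-fwd*.056; print('C',C)
H=C-fwd*.056
for n,a,b in(('outer',ct(367,308),cs(487,165)),('inner',ct(365,278),cs(520,150))):
    P,e=tri(t,a,s,b); d=P-H; print(n,P,e,'along fwd',d@fwd,'ang',np.arctan2(d[2],d@fwd),np.hypot(d[2],d@fwd))
E
```

```text
[0.56690922 0.14715654 0.09      ] [0.58106726 0.02813561 0.09      ] 0.11986005786366545
yaw 6.783695226508585
side [0.56964284 0.14857569 0.09      ] [0.58374192 0.02920384 0.09      ]
C [0.51838029 0.08103128 0.09      ]
outer [0.44949371 0.01291988 0.20236511] 0.001210052297049522 along fwd -0.020449719912709177 ang 1.750819531478122 0.11421080952801292
inner [0.46252262 0.0138547  0.20599048] 0.0015853338813291544 along fwd -0.0074016009258408 ang 1.6345220629929318 0.11622640011311515
```

```bash
python3 - <<'E'
from h import *
s=get_state(); M=R.from_quat(s['eef_rot']).as_matrix(); print(M.round(3)); 
a=np.degrees(np.arctan2(M[1,0],M[0,0])); print('jaw yaw',a,'twist to -83.2:',(-83.2-a+90)%180-90)
f=np.array([np.cos(.118),np.sin(.118)]);H=np.array([.463,.0745])
for k in(-.045,.035,.075,.155): print(k,H+k*f)
E
```

```text
[[ 0.261 -0.001  0.965]
 [-0.965  0.002  0.261]
 [-0.002 -1.    -0.   ]]
jaw yaw -74.88222678266665 twist to -83.2: -8.317773217333354
-0.045 [0.41831293 0.06920231]
0.035 [0.49775661 0.07862042]
0.075 [0.53747846 0.08332948]
0.155 [0.61692214 0.09274758]
```

Request:
{"name": "carry_out", "arguments": {
  "offset": [
    [0.03,0.042,0],
    [0.03,0.042,0],
    [0.03,0.042,0],
    [0.03,0.042,0],
    [0.03,0.042,0],
    [0.03,0.042,0],
    [0.03,0.042,0],
    [0.03,0.042,0]
  ],
  "twist": [-1,-1,-1,-1,-1,-1,-1,-1.3],
  "grip": 0
}}

```text
clock: 1.1
tool_pos: [0.4037, -0.2659, 0.2386]
eef_rot: [0.529, -0.47, 0.47, -0.529]
contact_force: [0.5, -0.6, -0.3]
opening: 0.117
```

Request:
{"name": "carry_out", "arguments": {
  "offset": [
    [0.002,0.042,0],
    [0.002,0.042,0],
    [0.002,0.042,0],
    [0.002,0.042,0],
    [0.002,0.042,0],
    [0.002,0.042,0],
    [0.002,0.042,0],
    [0,0.042,0]
  ],
  "twist": [0,0,0,0,0,0,0,0]
}}

```text
clock: 2.1
tool_pos: [0.4169, 0.07, 0.2386]
eef_rot: [0.529, -0.469, 0.469, -0.529]
contact_force: [-0.4, 0.7, 0.7]
opening: 0.003
```

Request:
{"name": "carry_out", "arguments": {
  "offset": [
    [0,0,-0.02],
    [0,0,-0.02],
    [0,0,0],
    [0,0,0]
  ],
  "twist": [0,0,0,0]
}}

```text
clock: 2.6
tool_pos: [0.4172, 0.0685, 0.1991]
eef_rot: [-0.529, 0.469, -0.47, 0.529]
contact_force: [0.1, -0.3, 0.1]
opening: 0.003
```

Request:
{"name": "carry_out", "arguments": {
  "offset": [
    [0.005,0.0006,-0.004],
    [0.01,0.0012,0],
    [0.01,0.0012,0],
    [0.01,0.0012,0],
    [0.01,0.0012,0],
    [0.01,0.0012,0]
  ],
  "twist": [0,0,0,0,0,0]
}}

```text
clock: 3.35
tool_pos: [0.4727, 0.0753, 0.1947]
eef_rot: [0.529, -0.469, 0.469, -0.529]
contact_force: [-0.6, 0.4, -0.1]
opening: 0.005
```

```bash
python3 - <<'E'
from h import *
print(get_state()['contact_force'])
t=snapshot('top')[:,:,::-1]; s=snapshot('side')[:,:,::-1]
o=np.hstack([cv2.resize(t[190:350,220:380],(400,400)),cv2.resize(s[130:310,200:380],(400,400))])
cv2.imwrite('pics/p1.png',o)
E
```

```text
[-0.59602681  0.42391333 -0.1423816 ]
```

View pics/p1.png

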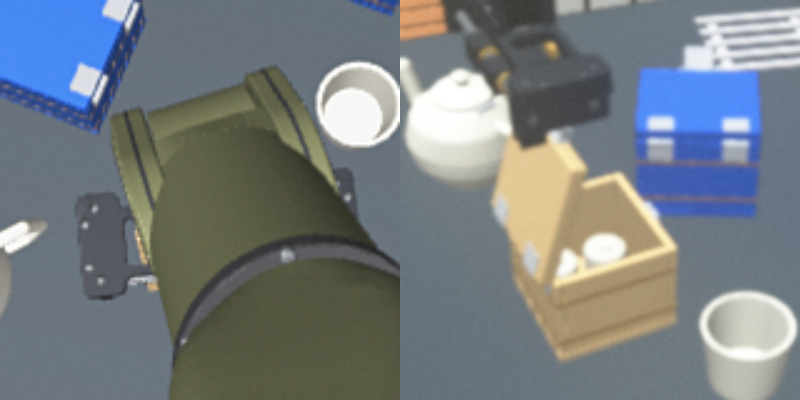

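The side view shows the lid tilting forward with the fingertips behind its edge, and the caddy is still in place. I continue.

Request:
{"name": "carry_out", "arguments": {
  "offset": [
    [0.01,0.0012,0],
    [0.01,0.0012,0],
    [0.01,0.0012,0],
    [0.01,0.0012,-0.01],
    [0.008,0.001,-0.012],
    [0.005,0.0006,-0.015],
    [0.004,0.0005,-0.015],
    [0,0,0]
  ],
  "twist": [0,0,0,0,0,0,0,0]
}}

```text
clock: 4.45
tool_pos: [0.5276, 0.0819, 0.141]
eef_rot: [0.53, -0.47, 0.469, -0.528]
contact_force: [-0.5, -0.6, -0.6]
opening: 0.002
```

Request:
{"name": "carry_out", "arguments": {
  "offset": [
    [0,0,-0.01],
    [0,0,-0.01],
    [0,0,0],
    [0,0,0]
  ],
  "twist": [0,0,0,0]
}}

```text
clock: 4.95
tool_pos: [0.5291, 0.0821, 0.1229]
eef_rot: [-0.529, 0.469, -0.469, 0.529]
contact_force: [-0.1, -0.4, 0.3]
opening: 0.005
```

```bash
python3 - <<'E'
from h import *
print(get_state()['contact_force'])
s=snapshot('side')[:,:,::-1]
cv2.imwrite('pics/p2.png',cv2.resize(s[130:310,200:380],(500,500)))
E
```

```text
[-0.05040354 -0.36047687  0.32659964]
```

View pics/p2.png

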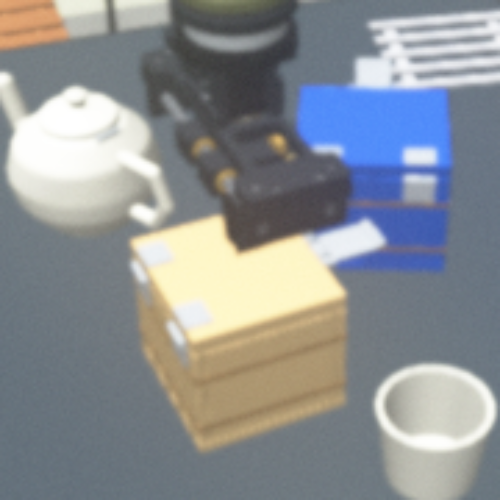

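The lid looks shut, and the lever stands straight out with its tip at crop (383,240). I press the lid lightly to make sure.

Request:
{"name": "carry_out", "arguments": {
  "offset": [
    [0,0,-0.008],
    [0,0,-0.006],
    [0,0,-0.005],
    [0,0,-0.002],
    [0,0,0]
  ],
  "twist": [0,0,0,0,0]
}}

```text
clock: 5.62
tool_pos: [0.5289, 0.0821, 0.1041]
eef_rot: [-0.529, 0.469, -0.47, 0.529]
contact_force: [-6.6, -0.6, 27.0]
opening: 0.0
```

```bash
python3 - <<'E'
from h import *
s=cam('side'); im=cv2.imread('pics/p2.png')
px=lambda x,y:(200+x*.36,130+y*.36)
f=np.array([np.cos(.118),np.sin(.118),0]);g=np.array([-f[1],f[0],0])
C=np.array([.519,.081,0])
print('tip R,L corners meas',[onz(s,px(*p),.098).round(4) for p in((385,242),(368,220))])
print('expected',[(C+.109*f+k*g).round(4)+[0,0,.098] for k in(-.015,.015)])
print('lid FR corner',onz(s,px(346,296),.104),C+.056*f-.06*g)
E
```

```text
tip R,L corners meas [array([0.6325, 0.0832, 0.098 ]), array([0.63  , 0.1118, 0.098 ])]
expected [array([0.629 , 0.0789, 0.098 ]), array([0.6255, 0.1087, 0.098 ])]
lid FR corner [0.58343438 0.02857396 0.104     ] [0.58167416 0.02800991 0.        ]
```

Contact at z = 0.104 with 27 N confirms the lid is fully shut. Next I raise the tool and move it over the lever, about 36 mm from the pin.

Request:
{"name": "carry_out", "arguments": {
  "offset": [
    [0,0,0.02],
    [0,0,0.015],
    [0.03,0.004,0],
    [0.03,0.004,0],
    [0.032,0.004,0],
    [0,0,0],
    [0,0,0]
  ],
  "twist": [0,0,0,0,0,0,0]
}}

```text
clock: 6.5
tool_pos: [0.6198, 0.0939, 0.1363]
eef_rot: [0.529, -0.47, 0.469, -0.528]
contact_force: [0.6, 0.2, 0.1]
opening: 0.007
```

```bash
python3 - <<'E'
from h import *
s=snapshot('side')[:,:,::-1]
cv2.imwrite('pics/p3.png',cv2.resize(s[130:310,230:410],(500,500)))
E
```

```text
(no output)
```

View pics/p3.png

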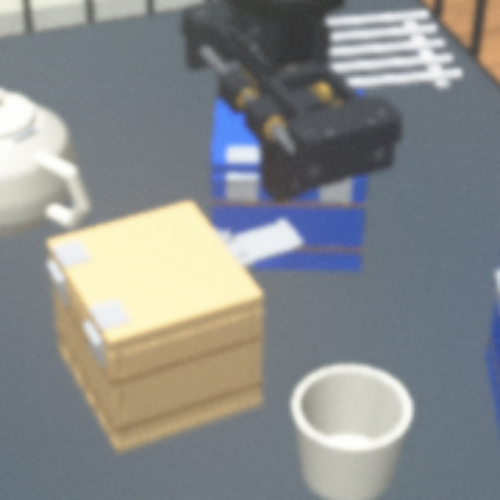

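The side view shows the lid shut and the lever open at crop (265,240), with the gripper above it. I press down now.

Request:
{"name": "carry_out", "arguments": {
  "offset": [
    [0,0,-0.015],
    [0,0,-0.015],
    [0,0,-0.01],
    [0,0,-0.008],
    [0,0,-0.008],
    [0,0,-0.008],
    [0,0,-0.006],
    [0,0,0]
  ],
  "twist": [0,0,0,0,0,0,0,0]
}}

```text
clock: 7.55
tool_pos: [0.6206, 0.094, 0.0661]
eef_rot: [0.529, -0.47, 0.469, -0.529]
contact_force: [0.5, 0.4, 0.4]
opening: 0.007
```

```bash
python3 - <<'E'
from h import *
print(get_state()['contact_force'],get_state()['tool_pos'])
s=snapshot('side')[:,:,::-1]
cv2.imwrite('pics/p4.png',cv2.resize(s[130:310,230:410],(500,500)))
E
```

```text
[0.45704999 0.39088253 0.36583068] [0.62060587 0.09403101 0.06607182]
```

View pics/p4.png

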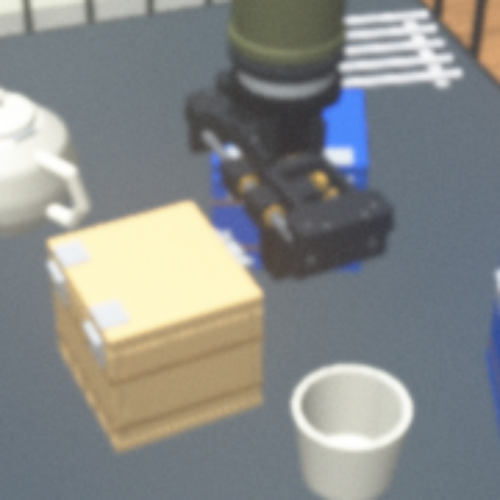

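No force remains at z = 0.066, so the lever has probably snapped. I retreat and check.

Request:
{"name": "carry_out", "arguments": {
  "offset": [
    [0.005,0,0.02],
    [0,0,0.04],
    [0,0,0.05],
    [0,0,0.05],
    [-0.04,-0.04,0.04],
    [-0.04,-0.05,0],
    [-0.04,-0.05,0],
    [-0.04,-0.05,0]
  ],
  "twist": [0,0,0,0,0,0,0,0]
}}

```text
clock: 8.6
tool_pos: [0.4716, -0.0899, 0.2635]
eef_rot: [-0.529, 0.469, -0.47, 0.529]
contact_force: [1.0, -0.9, -0.4]
opening: 0.002
```

Request:
{"name": "carry_out", "arguments": {
  "offset": [
    [-0.02,-0.05,0],
    [-0.02,-0.05,0],
    [0,-0.05,0],
    [0,-0.05,0],
    [0,-0.05,0],
    [0,0,0],
    [0,0,0]
  ],
  "twist": [0,0,0,0,0,0,0]
}}

```text
clock: 9.48
tool_pos: [0.4328, -0.3377, 0.2629]
eef_rot: [-0.529, 0.469, -0.469, 0.529]
contact_force: [0.4, 0.2, -0.1]
opening: 0.003
```

```bash
python3 - <<'E'
from h import *
t=snapshot('top')[:,:,::-1]; s=snapshot('side')[:,:,::-1]
o=np.hstack([cv2.resize(t[210:330,260:380],(400,400),interpolation=cv2.INTER_CUBIC),cv2.resize(s[180:300,240:360],(400,400),interpolation=cv2.INTER_CUBIC)])
cv2.imwrite('pics/p5.png',o)
E
```

```text
(no output)
```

View pics/p5.png

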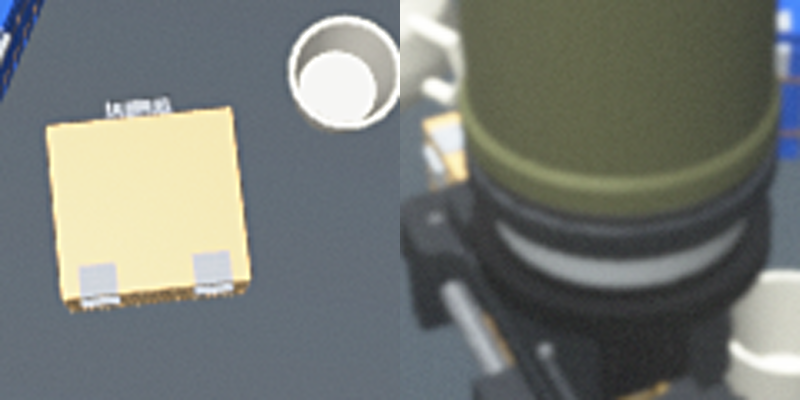

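The top view shows the lid flat. Only a steel stub of about 10 mm shows at the front edge, (140,105), where the open lever would reach about 50 mm. So it has snapped down. I check the positions and hand in.

```bash
python3 - <<'E'
from h import *
c=cam('top'); P=[onz(c,(260+x*.3,210+y*.3),.104) for x,y in((47,127),(232,107))]
w=P[1]-P[0]; f=np.array([-w[1],w[0],0])/np.linalg.norm(w)
print('width',np.linalg.norm(w),'caddy',(P[0]+P[1])/2-.056*f)
e=onz(c,(260+140*.3,210+98*.3),.095); print('lever reach beyond front',(e-P[0])@f)
print('cupb',onz(c,(260+347*.3,210+72*.3),.062))
d=cv2.absdiff(snapshot('top')[:,:,::-1],cv2.imread('pics/top0.png')).max(2)
print('changed px potarea, cup_b',(d[270:335,140:240]>50).sum(),(d[212:255,343:385]>50).sum())
print(get_state()['contact_force'])
job.finish_job()
E
```

```text
width 0.11885923169211213 caddy [0.51916156 0.08021057 0.104     ]
lever reach beyond front 0.01422772894648721
cupb [ 0.61643309 -0.05124975  0.062     ]
changed px potarea, cup_b 0 0
[ 0.06874511  0.41902952 -0.73085255]
the job is handed in; nothing more can be done
```

I shut the tea caddy's lid and snapped its latch lever down, then handed the job in at about 9.6 s of the 38 s allowed. The hand-in gives no verdict.

- **Lid:** I tipped it forward with the closed fingertips behind its edge, it sank shut, and I pressed it home. Contact came at z = 0.104 m with 27 N, the height it should have when fully shut.
- **Latch:** I pressed the lever down past its centre and the force dropped to zero. The last top view shows it reaching about 14 mm beyond the caddy's front, against about 53 mm when open.
- **Caddy:** It measures within about 1 mm of where it started.
- **Teapot and cup_b:** They show no change in the top picture.
- **Arm:** It was clear at hand-in, with under 1 N of force.

Two things were not confirmed. The arm blocked the side camera in the final look, so the snapped latch rests on the top view and the force drop. I did not re-measure cup_a; the fingertips stayed at least 0.2 m above the table wherever the arm passed near it.

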